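Find the full sugar tin by its weight and show it to the phone

TASK

On a video call you are asked which of the three identical closed sugar tins on the ledge is the full one: working along the row from the robot's left to its right, lift each tin a little way off the ledge to feel its weight. Then hold the heaviest up, upright and still, about 15 cm straight in front of the phone's screen with the tin's middle level with the phone's top edge, and finish while still holding it there, the two lighter tins standing back in their places. Show the phone only the heaviest, keep the tins upright, and do not bump the phone or the lamp or shift anything else.

Things in the scene. Friction and masses are not known exactly. Their poses are not given: they have to be found in the camera images.
- tin_a: One of three look-alike closed sugar tins of bare metal, slip lid firmly on: upright cylinder, 66 mm in diameter, 95 mm tall. Weighs 100 to 450 g with its unseen filling; the heaviest is at least 120 g above the others, and which one it is changes. They stand in an uneven row across the ledge, 150 to 300 mm apart. Origin: centre of its underside, on the ledge; z up its axis.
- tin_b: One of three look-alike closed sugar tins of bare metal, slip lid firmly on: upright cylinder, 66 mm in diameter, 95 mm tall. Weighs 100 to 450 g with its unseen filling; the heaviest is at least 120 g above the others, and which one it is changes. They stand in an uneven row across the ledge, 150 to 300 mm apart. Origin: centre of its underside, on the ledge; z up its axis.
- tin_c: One of three look-alike closed sugar tins of bare metal, slip lid firmly on: upright cylinder, 66 mm in diameter, 95 mm tall. Weighs 100 to 450 g with its unseen filling; the heaviest is at least 120 g above the others, and which one it is changes. They stand in an uneven row across the ledge, 150 to 300 mm apart. Origin: centre of its underside, on the ledge; z up its axis.
- phone: Smartphone (150 x 72 x 8 mm) standing on end, leaning back 15 degrees, on a hard silicone stand (base 92 x 80 mm) stuck to the ledge towards the back; its top edge is 158 mm above the ledge. Origin: under the stand, on the ledge, about 7 mm behind the middle of the screen; its -x axis points out of the screen (towards the robot), y across, z up.
- view_spot (a point): The showing place, a mere point in the air: where the centre of the shown tin's underside belongs, 150 mm straight out in front of the middle of the phone's screen and 118 mm above the ledge. There the middle of the upright tin is about level with the phone's top edge, and the tin clears the other tins below. Axes as the phone's.
- table: The tiled window ledge that all stands on, its top at height 0 (1.2 x 1.5 m). Origin: on its top, in the middle.
- lamp: Compact white desk lamp fixed to the ledge at the back on the robot's right: round base 116 mm wide with a push switch, a jointed stem and a cone shade; 0.31 m tall. Origin: centre under the base; its shade leans out up to 100 mm along its -x axis, 0.19 to 0.31 m up.
- pot: Terracotta pot with a small round cactus, 114 mm wide, 157 mm tall in all, loose, at the back on the robot's left. Origin: centre of its underside.
- pencil_case: Green plastic pencil case with a snap lid, closed, 205 x 76 x 32 mm, lying flat and loose nearer the robot than the tins, on the left. Origin: centre of its underside; x along its length.
- bottle_opener: Flat steel bottle opener, 130 x 40 x 5 mm, lying loose between the left and the middle tin. Origin: near its middle, on the ledge; x along its length.
- teaspoon: Steel teaspoon, 130 mm long, under 12 mm high, lying loose between the middle and the right tin. Origin: near its middle; x along its length.
- tea_glass: Empty clear tea glass, 62 mm wide, 85 mm tall, standing loose behind the tins on the right. Origin: centre of its underside.
- matchbox: Matchbox, 56 x 37 x 16 mm, lying loose nearer the robot than the tins, on the right. Origin: centre of its underside.
Things that resemble listed ones, but are neither listed nor needed, are in the scene too. Leave any orange or turquoise look-alike of the tin_b alone.

How it is judged:
By the outcome, as a careful person would: the job done as asked, in the order asked, and still so for the second after the job is handed in, while the arm keeps its last pose, push and grip.
It also fails if it takes over 69 s, if anything falls off the work surface, if the arm or the gripper's body presses on something with over 40 N, if the wrist force passes 120 N, or if a joint passes its speed limit or range.

ROBOT

A 6-joint arm with a two-finger parallel gripper is mounted at the origin on the work surface. World frame = base frame: x ahead of the robot, y to its left, z up, the work surface at z = 0. Lengths are in m, angles in rad, forces in N, time in s.
With the tool pointing down it reaches from about 0.4 to 0.825 m from the base axis. Payload 7 kg.
Tool frame: the origin (TCP) lies between the finger pads; the fingertips stand 17 mm ahead of it and the grasp point (between the pads) lies 2 mm behind it; z points along the fingers, y is the line along which they close (so a half turn about z gives the same grasp; the last joint's range is limited). The gripper opens to 88 mm and grips with 3 to 60 N. Pads are 19 mm wide; open, the fingers measure 130 mm over their backs; the gripper's body (78 mm by 193 mm) begins 47 mm behind the grasp point.
Start: joints at [1.566, 0.359, 0.012, 0, -1.224, -0.288], TCP at [0.195, 0.646, 0.244] pointing down, gripper open.
Joint ranges: [-3.07, 3.07], [-1.43, 2.12], [-1.02, 1.25], [-3.03, 1.67], [-3.05, -0], [-3.03, 3.03]. Speed limits (rad/s): [2.39, 2.39, 3.01, 3.14, 3.14, 3.14].

INTERFACE

Orientations are given as a unit quaternion [w, x, y, z].
In Python, from cell import bot, capture, calibration gives the robot as it stands. Calls block until the motion is done:
- bot.reach(position, orientation): joint-space move of the TCP to a pose.
- bot.move_straight(position, rot=None, rate=0.15): straight line of the TCP; rot=None keeps the orientation; rate is the mean speed in m/s.
- bot.move_j(angles): joint-space move.
- bot.set_gripper(opening): opening from 0.0 (shut) to 1.0 (fully open); the grip force is fixed at half the most; returns when the fingers have stopped.
- bot.wait(seconds).
- bot.solve_ik(position, orientation): joint angles nearest the present ones, or None.
- bot.sense(): the state.
- capture(name): name is "scene" or "top"; returns (picture, depth): 384x512x3 uint8, red, green, blue; 384x512 float32, m along the optical axis (not along the pixel's ray), 0 where there is no reading.
- calibration(name): a dict with "intrinsics" (3x3 intrinsics, pixels), "T" (4x4, takes a point from camera to world coordinates). Camera axes: x right, y down, z forward; pixel columns grow to the right and rows downward; lengths in m; the calibration is good to about 2 mm. A picture is of the moment at which its call begins. calibration takes no time and is no camera call.
A pose or a line that the arm cannot do raises bot.MotionError and nothing moves.
- bot.job_done(): hands the job in; it is judged then, once.
The state is a dict: "time": time; "joints": joint angles; "joint_vel": joint speeds; "tau": joint torques, N m; "ee_pos": TCP position; "orientation": TCP orientation; "contact_force": force on the tool from outside, world axes, zero at the start; "ft_torque": the same for the moment, N m; "grip_width": opening from 0.0 (shut) to 1.0 (fully open); "grip_force": force on a finger pad.
Only numpy, scipy, OpenCV 4.12 (cv2) and the standard library are available. Lean on these libraries where they do the work, as an engineer would, in place of code of your own. Each camera call takes 0.05 s, during which the arm holds its last target. There are 200 camera calls.

## Working session

There is one attempt and no reset: what is moved stays moved. The work goes in short steps, each a Python script; the robot and the scene stay as the last script left them, time stands still between calls to the robot, and variables do not carry over. Pictures are saved under pics/ and viewed, at most 10 in all, crops included, and the job is handed in when it is done.

```bash
mkdir -p pics; ls; python3 - <<'E'
from cell import bot,capture,calibration
import cv2,numpy as np
for n in("scene","top"):
    p,d=capture(n); np.savez(f"{n}0.npz",p=p,d=d)
    cv2.imwrite(f"pics/{n}0.png",cv2.resize(p[:,:,::-1],(800,600)))
    c=calibration(n); print(n,np.round(c["intrinsics"],1).tolist(),np.round(c["T"],3).tolist())
print(bot.sense())
E
```

```text
pics
scene [[452.5, 0.0, 264.3], [0.0, 452.5, 184.6], [0.0, 0.0, 1.0]] [[0.416, 0.735, -0.536, 1.378], [0.909, -0.331, 0.252, -0.423], [0.007, -0.592, -0.806, 1.34], [0.0, 0.0, 0.0, 1.0]]
top [[468.4, 0.0, 260.6], [0.0, 468.4, 190.9], [0.0, 0.0, 1.0]] [[-0.011, -0.997, 0.076, 0.456], [-1.0, 0.011, -0.004, -0.032], [0.003, -0.076, -0.997, 1.368], [0.0, 0.0, 0.0, 1.0]]
{'time': 0.1, 'joints': array([ 1.56608115e+00,  3.59326151e-01,  1.11845424e-02, -2.99840417e-04,
       -1.22411130e+00, -2.88082650e-01]), 'joint_vel': array([-0.00047715, -0.00334089,  0.00193587,  0.00225915,  0.00262942,
       -0.00030034]), 'tau': array([-1.64549092e-03, -5.84161985e+01,  2.93752527e+01,  7.01555774e+00,
        1.01978835e-02, -5.43457281e-05]), 'ee_pos': array([0.19474577, 0.64588001, 0.24272571]), 'orientation': array([ 7.40896403e-04,  9.89295086e-01, -1.45926979e-01, -3.67091822e-05]), 'contact_force': array([ 0.32574982,  0.2806249 , -0.11773493]), 'ft_torque': array([0.058575  , 0.00163449, 0.03273374]), 'grip_force': 0.0, 'grip_width': 1.000247077309681}
```

View pics/scene0.png

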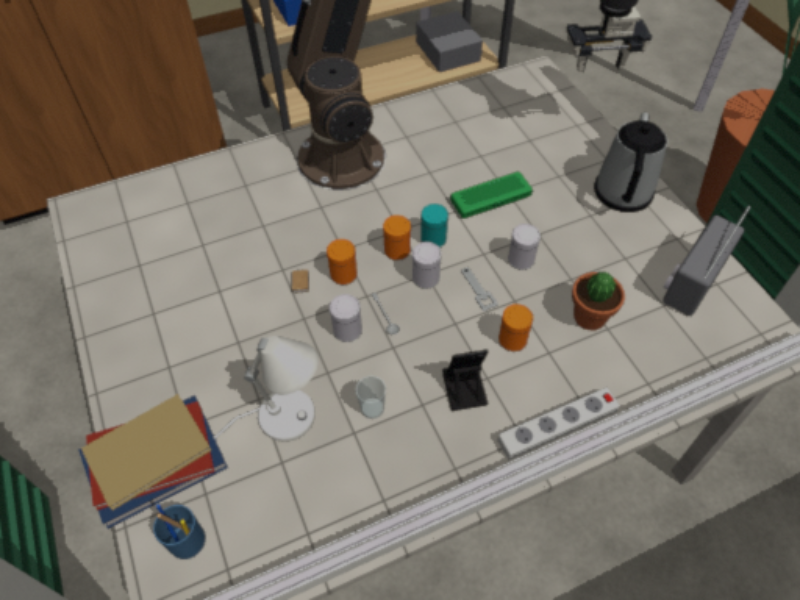

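View pics/top0.png

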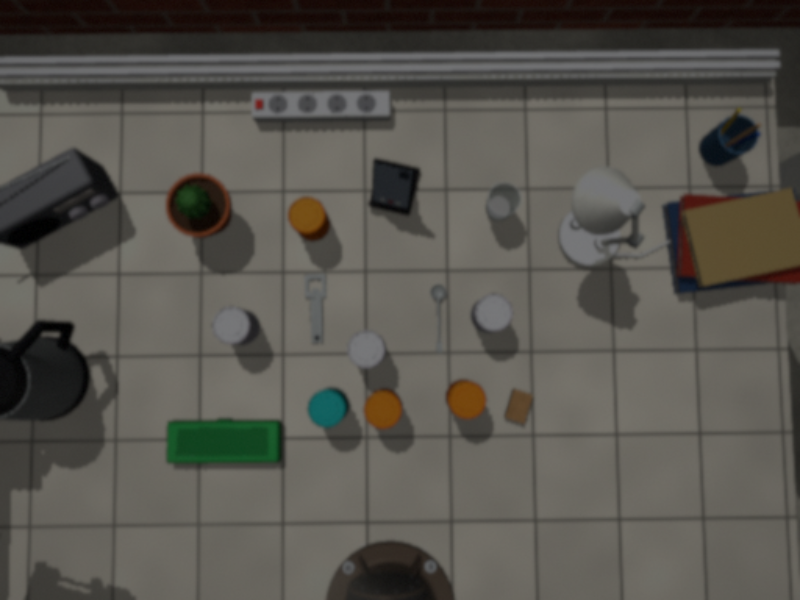

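The scene view shows bare tins at (523,248), (426,265) and (345,319), and the phone at (467,375). In the top view the tins are at (233,325), (367,349) and (493,313), with the phone at (395,187) slightly turned.

```bash
cat > h.py <<'E'
import numpy as np,cv2
from cell import bot,capture,calibration
def cloud(n,d):
    c=calibration(n);K=c["intrinsics"];T=np.array(c["T"]);v,u=np.mgrid[:d.shape[0],:d.shape[1]]
    P=np.stack([(u-K[0][2])/K[0][0]*d,(v-K[1][2])/K[1][1]*d,d],-1)
    W=P@T[:3,:3].T+T[:3,3]; W[d<=0]=np.nan; return W
def tins(n,p,d):
    """bare-metal tin tops: grey blobs in the height band of the lids"""
    W=cloud(n,d);hsv=cv2.cvtColor(p,cv2.COLOR_RGB2HSV)
    m=(np.abs(W[...,2]-.095)<.012)&(hsv[...,1]<60)&(W[...,0]>.3)&(W[...,0]<.75)&(np.abs(W[...,1])<.5)
    m=cv2.morphologyEx(m.astype(np.uint8),cv2.MORPH_OPEN,np.ones((5,5)))
    c=calibration(n);K=np.array(c["intrinsics"]);T=np.array(c["T"]);out=[]
    for k in cv2.findContours(m,cv2.RETR_EXTERNAL,cv2.CHAIN_APPROX_NONE)[0]:
        if cv2.contourArea(k)<150: continue
        r=np.c_[k[:,0,:],np.ones(len(k))]@np.linalg.inv(K).T@T[:3,:3].T
        q=T[:3,3]+r*((.095-T[2,3])/r[:,2])[:,None]
        (x,y),R=cv2.minEnclosingCircle(q[:,:2].astype(np.float32))
        M=cv2.moments(k);w=np.linalg.inv(K)@[M['m10']/M['m00'],M['m01']/M['m00'],1];w=T[:3,:3]@w
        g=T[:3,3]+w*(.095-T[2,3])/w[2]
        out.append([x,y,R,g[0],g[1]])
    return np.array(sorted(out,key=lambda a:-a[1]))
E
python3 - <<'E'
from h import *
np.set_printoptions(precision=4,suppress=True)
for n in("scene","top"):
    f=np.load(n+"0.npz");p,d=f["p"],f["d"];W=cloud(n,d)
    print(n,tins(n,p,d))
    fl=np.abs(W[...,2])<.03; print("floor z",np.nanmedian(W[...,2][fl]))
    V=p.max(2)
    # phone: dark things in its area
    m=(W[...,0]>.6)&(W[...,0]<.95)&(W[...,1]>-.2)&(W[...,1]<.1)&(V<75)&(W[...,2]>.03)
    m=cv2.morphologyEx(m.astype(np.uint8),cv2.MORPH_OPEN,np.ones((3,3)))
    Q=W[m>0]; print("phone n",len(Q),np.nanmin(Q,0),np.nanmax(Q,0))
    for a in (.04,.06,.08,.1,.12,.14,.15):
        s=Q[np.abs(Q[:,2]-a)<.01]; 
        if len(s)>5: print(a,len(s),s.mean(0),s.min(0),s.max(0))
    Z=W[...,2];
    g=np.full((14,16),np.nan)
    for i in range(14):
        for j in range(16):
            s=Z[(np.abs(W[...,0]-(.05+.07*i))<.035)&(np.abs(W[...,1]-(.75-.1*j))<.05)]
            if len(s): g[i,j]=np.percentile(s,98)
    print(np.round(g*100).tolist() if n=="top" else "")
E
```

```text
scene [[ 0.5156  0.2669  0.0367  0.5163  0.2679]
 [ 0.4723  0.0332  0.0363  0.4717  0.0338]
 [ 0.5334 -0.1895  0.0358  0.5337 -0.1884]]
floor z 0.0003629112440305393
phone n 384 [ 0.741  -0.051   0.0302] [0.8063 0.0176 0.1613]
0.04 50 [ 0.7818 -0.0208  0.0407] [ 0.741  -0.047   0.0302] [0.8063 0.0077 0.0499]
0.06 67 [ 0.7748 -0.0246  0.0595] [ 0.744  -0.0463  0.0502] [0.7997 0.0054 0.0698]
0.08 97 [ 0.7704 -0.017   0.0822] [ 0.75   -0.047   0.0708] [0.788  0.0176 0.0898]
0.1 51 [ 0.7682 -0.0182  0.0975] [ 0.757  -0.0475  0.0903] [0.783  0.0165 0.1089]
0.12 33 [ 0.7711 -0.023   0.1213] [ 0.7603 -0.0497  0.1102] [0.7826 0.0116 0.1299]
0.14 41 [ 0.7777 -0.0202  0.1415] [ 0.7652 -0.051   0.13  ] [0.7872 0.0107 0.1499]
0.15 66 [ 0.7785 -0.021   0.1514] [ 0.7667 -0.051   0.1402] [0.7887 0.0107 0.1595]

top [[ 0.5114  0.2702  0.0335  0.5107  0.2708]
 [ 0.4674  0.0369  0.033   0.4674  0.037 ]
 [ 0.5289 -0.1851  0.0335  0.5285 -0.1848]]
floor z 0.00025103556669781035
phone n 684 [ 0.7335 -0.0481  0.0301] [0.9365 0.0947 0.1625]
0.04 126 [0.8054 0.0111 0.0381] [ 0.7335 -0.043   0.0301] [0.9365 
[... 1003 characters left out ...]
 1.0, 0.0, 1.0], [1.0, 20.0, 20.0, 1.0, 1.0, 10.0, 1.0, 10.0, 1.0, 9.0, 1.0, 1.0, 1.0, 1.0, 1.0, 0.0], [1.0, 1.0, 19.0, 1.0, 1.0, 10.0, 1.0, 1.0, 1.0, 10.0, 10.0, 0.0, 1.0, 3.0, 1.0, 1.0], [1.0, 1.0, 1.0, 1.0, 1.0, 1.0, 1.0, 1.0, 1.0, 1.0, 1.0, 2.0, 16.0, 7.0, 7.0, 7.0], [1.0, 13.0, 12.0, 1.0, 15.0, 10.0, 10.0, 1.0, 1.0, 6.0, 23.0, 29.0, 20.0, 7.0, 7.0, 7.0], [nan, 15.0, 13.0, 1.0, 16.0, 10.0, 10.0, 15.0, 16.0, 8.0, 8.0, 27.0, 1.0, 7.0, 7.0, 7.0], [1.0, 1.0, 13.0, 1.0, 1.0, 1.0, 1.0, 1.0, 1.0, 1.0, 1.0, 1.0, 1.0, 9.0, 15.0, 1.0], [1.0, 1.0, 1.0, 1.0, 1.0, 4.0, 4.0, 4.0, 3.0, 1.0, 1.0, 1.0, 1.0, 4.0, 13.0, 1.0], [6.0, 6.0, 6.0, 6.0, 6.0, 6.0, 6.0, 6.0, 6.0, 6.0, 6.0, 6.0, 6.0, 6.0, 6.0, 6.0]]
```

```bash
cat >> h.py <<'E'
DOWN=[0,1,0,0]
def fz(n=8):
    bot.wait(.4);a=[]
    for _ in range(n): a.append(np.r_[bot.sense()["contact_force"]]);bot.wait(.04)
    return np.mean(a,0)
def grab(x,y,z=.063,hover=.165):
    bot.reach([x,y,hover],DOWN); f=fz()
    bot.move_straight([x,y,z],rate=.12); bot.set_gripper(0.); s=bot.sense()
    print("grip w %.3f F %.1f"%(s["grip_width"],s["grip_force"]),"ee",s["ee_pos"].round(4),"t %.1f"%s["time"]); return f
def weigh(x,y,f,z=.063):
    bot.move_straight([x,y,z+.035],rate=.06); g=fz()-f
    print("dF",g.round(2),"t %.1f"%bot.sense()["time"]); return -g[2]
def putback(x,y,z=.063,hover=.165):
    bot.move_straight([x,y,z],rate=.05); bot.wait(.2);bot.set_gripper(1.); bot.move_straight([x,y,hover],rate=.15)
E
python3 - <<'E'
from h import *
np.set_printoptions(precision=4,suppress=True)
f=np.load("top0.npz");p,d=f["p"],f["d"];W=cloud("top",d)
m=(W[...,0]>.7)&(W[...,0]<.8)&(W[...,1]>-.1)&(W[...,1]<.06)&(p.max(2)<90)&(W[...,2]>.05)&(W[...,2]<.152)
Q=W[m]
for _ in range(4):
    A=np.c_[np.ones(len(Q)),Q[:,1:]];k=np.linalg.lstsq(A,Q[:,0],rcond=None)[0];r=Q[:,0]-A@k;Q=Q[np.abs(r)<max(.003,2*r.std())]
yaw=np.arctan(-k[1]); ex=np.array([np.cos(yaw),np.sin(yaw)]);ey=np.array([-ex[1],ex[0]])
v=Q[:,:2]@ey;vm=(np.percentile(v,1)+np.percentile(v,99))/2
print(k,len(Q),r.std(),"yaw deg",np.degrees(yaw),"width",np.ptp(np.percentile(v,[1,99])))
# screen centre at z=.085 : u*ex+vm*ey on plane
zc=.085;u=(k[0]+k[2]*zc+k[1]*vm*ey[1]-vm*ey[0])/(ex[0]-k[1]*ex[1])
c=u*ex+vm*ey;print("centre",c,"view",c-.15*ex)
q=W[(W[...,0]>.7)&(W[...,0]<.82)&(np.abs(W[...,1]+.01)<.06)&(W[...,2]>.145)];print("phone top z",q[:,2].max())
for P in ([.195,.646,.36],[.511,.27,.36],[.511,.27,.165],[.511,.27,.063],[.468,.036,.063],[.529,-.186,.063],[*(c-.15*ex),.181]):
    j=bot.solve_ik(P,DOWN);print(P,j if j is None else np.round(j,2))
E
```

```text
[0.7335 0.2431 0.2737] 453 0.0012422868627061606 yaw deg -13.666032585906 width 0.06998285504719315
centre [ 0.7544 -0.01  ] view [0.6086 0.0254]
phone top z 0.1625062976895857
[0.195, 0.646, 0.36] [ 1.57  0.31  0.21  0.   -1.46  0.  ]
[0.511, 0.27, 0.36] [ 0.82  0.15 -0.01  0.   -1.41  0.75]
[0.511, 0.27, 0.165] [ 0.82  0.26 -0.31  0.   -0.99  0.75]
[0.511, 0.27, 0.063] [ 0.82  0.38 -0.42  0.   -0.77  0.75]
[0.468, 0.036, 0.063] [ 0.5   0.23 -0.66  0.   -0.68  1.07]
[0.529, -0.186, 0.063] [ 0.01  0.36 -0.46  0.   -0.75  1.56]
[np.float64(0.6086112372435901), np.float64(0.02542597769503152), 0.181] [ 0.36  0.3  -0.23  0.   -1.05  1.21]
```

```bash
python3 - <<'E'
from h import *
s=bot.sense();x,y,_=s["ee_pos"]
bot.move_straight([x,y,.36],rate=.15)
bot.reach([.512,.2695,.36],DOWN)
f=grab(.512,.2695); print("kg",weigh(.512,.2695,f)/9.81)
p,_=capture("scene");cv2.imwrite("pics/a.png",cv2.resize(p[60:320,180:440,::-1],(600,600)))
E
```

```text
grip w 0.750 F 30.0 ee [0.5122 0.2697 0.0635] t 5.8
dF [ 0.08 -0.64 -1.5 ] t 7.3
kg 0.15269980356688098
```

View pics/a.png

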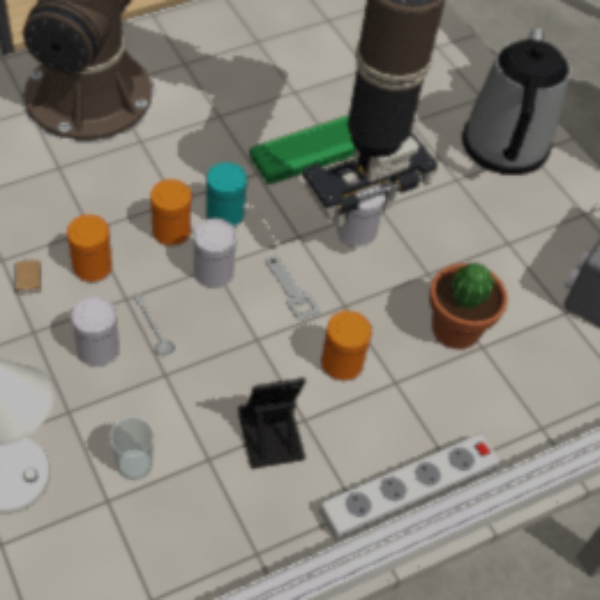

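The left tin is lifted upright in the fingers, crop (360,215), and everything else is undisturbed. I'll put it back and weigh the other two.

```bash
python3 - <<'E'
from h import *
putback(.512,.2695)
f=grab(.4685,.036); print("kg",weigh(.4685,.036,f)/9.81); putback(.4685,.036)
f=grab(.530,-.186); print("kg",weigh(.530,-.186,f)/9.81)
E
```

```text
grip w 0.751 F 30.0 ee [0.4687 0.0361 0.0634] t 13.1
dF [-0.32 -0.19 -1.1 ] t 14.5
kg 0.1119814609805734
grip w 0.745 F 30.0 ee [ 0.5303 -0.1862  0.0636] t 20.2
dF [-0.26  0.09 -3.62] t 21.6
kg 0.3691268626428565
```

```bash
python3 - <<'E'
from h import *
bot.move_straight([.530,-.186,.181],rate=.1)
bot.move_straight([.6086,.0254,.181],rate=.12)
bot.wait(.5)
s=bot.sense();print(s["ee_pos"],s["time"],s["grip_force"],s["contact_force"],s["orientation"])
A=[]
for n in("scene","top"):
    p,d=capture(n);np.savez(n+"1.npz",p=p,d=d);A.append(p[:,:,::-1]);print(n,tins(n,p,d).round(4).tolist())
cv2.imwrite("pics/b.png",cv2.resize(A[0],(800,600)));cv2.imwrite("pics/c.png",cv2.resize(A[1],(800,600)))
E
```

```text
[0.6086088  0.0253904  0.18101795] 25.1583 29.998997747898102 [ 0.12306456  1.02882744 -4.28458185] [-1.03446714e-05  1.00000000e+00 -1.60365714e-05  2.49232101e-05]
scene [[0.5156, 0.2656, 0.0374, 0.515, 0.2659]]
top [[0.4664, 0.0373, 0.0327, 0.4662, 0.0371]]
```

View pics/b.png

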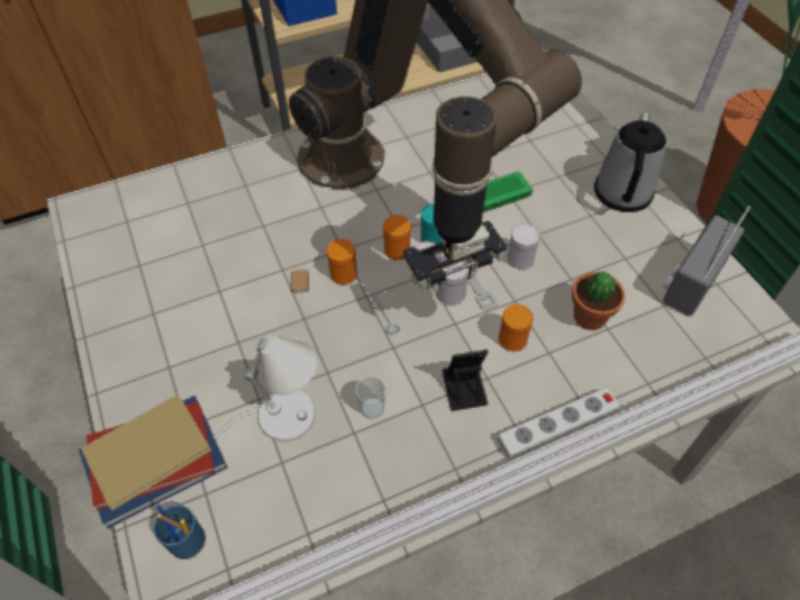

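View pics/c.png

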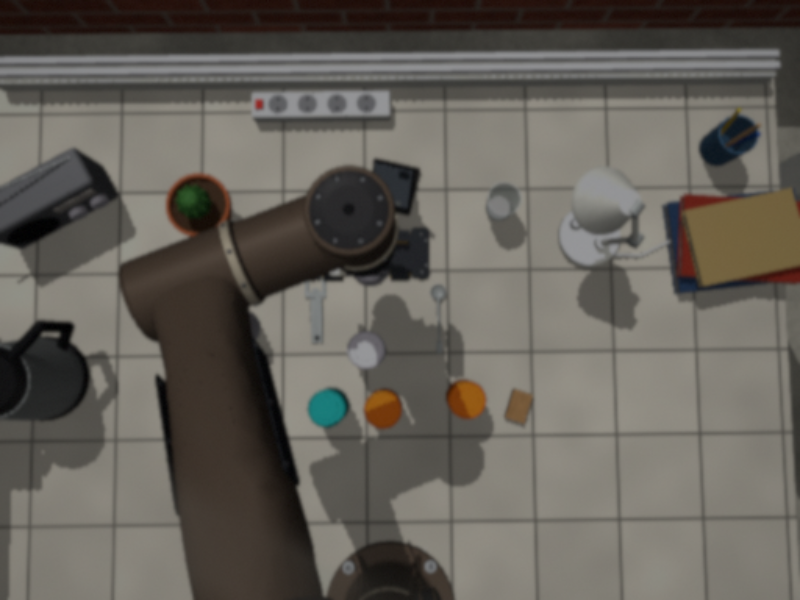

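The heaviest tin is held upright in front of the phone, at scene (453,285). The left tin (523,248) and the middle tin (top view 366,349) stand within about 2 mm of where they started, and nothing else has moved.

```bash
python3 -c "
from cell import bot
print(bot.job_done())"
```

```text
the job is handed in; nothing more can be done
None
```

The right-hand tin is the full one (about 0.37 kg, against 0.15 kg for the left and 0.11 kg for the middle); I handed the job in with it held upright and still at the showing place in front of the phone and the two lighter tins back in their places.

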